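# Sowing disc on the pot, seed jar opened

## Robot

A 7-joint arm with a two-finger parallel gripper is mounted at the origin on the work surface. World frame = base frame: x ahead of the robot, y to its left, z up, the work surface at z = 0. Lengths are in m, angles in rad, forces in N, time in s.
With the tool pointing down it reaches from about 0.425 to 0.875 m from the base axis. Payload 4.7 kg.
Tool frame: the origin (TCP) lies on the centre line of the jaws, within the pads' length; the fingertips stand 14 mm ahead of it and the grasp point (between the pads) lies 5 mm behind it; z points along the fingers, y is the direction in which the jaws open and shut (so a half turn about z gives the same grasp; the last joint's range is limited). The gripper opens to 85 mm and grips with 20 to 120 N. Pads are 22 mm wide; open, the fingers measure 114 mm over their backs; the gripper's body (76 mm by 85 mm) begins 54 mm behind the grasp point. The pads swing forward as they close: fully open they stand 13 mm farther back than shut.
Start: joints at [1.283, 0.321, -0.07, 1.45, 0.023, 1.371, -0.057], TCP at [0.193, -0.621, 0.245] pointing down, gripper open.
Joint ranges: [-2.86, 2.86], [-0.3, 2.09], [-1.38, 1.24], [0.06, 2.45], [-1.56, 4.7], [0.09, 2.05], [-2.69, 2.69]. Speed limits (rad/s): [2.57, 2.57, 3.14, 3.14, 3.14, 3.14, 3.14].

## Interface

Orientations are given as a unit quaternion [x, y, z, w].
In Python, from plant import * gives the robot as it stands.
- The arm moves only by the tool carry_out, never from a script. Its arguments are lists of equal length, an entry for each row: "slide": the shift along the tool's x, y, z in mm, a list of three; "spin": the turn about the tool's z in degrees. A call has 1 to 12 rows; each row is the pose to reach, as a shift and turn from the pose commanded when the call began, along the tool's axes at that moment; what a row does not reach only later rows make up. A row lasts 1/10 s, in which the tool goes at most 50 mm and 8.59 degrees, less where a joint would pass 70% of its speed; a pose out of reach is approached as far as the arm can. A call with a gripper value outside its range is refused whole. "gripper" is the opening, from 0 (shut) to 1 (fully open), set as the call begins (left out, the last holds). The fingers move at their own pace and stop on an object; "force" is the grip in N (left out, the last holds). Time passes only in rows, so rows that repeat a pose let the fingers close. It gives the time, the measured TCP pose, the force and the opening at its end, in the units of the state.
- sense(): the state, without advancing time (a new reading comes with each control period).
- capture(name): name is "scene" or "side" or "wrist"; returns the picture (400x640x3 uint8, red, green, blue); there is no depth.
- camera_model(name): a dict with "vertical_fov" (degrees; the focal length in pixels is half the picture's height over the tangent of half this angle, whatever the lens; pixels are square), "cx", "cy" (the principal point, pixels), "rvec" (rotation vector, rad) and "tvec" (3), from world to camera coordinates, as OpenCV has them. Camera axes: x right, y down, z forward; pixel columns grow to the right and rows downward; lengths in m; the calibration is good to about 2 mm. The wrist camera is an equidistant fisheye: a pixel r from the principal point sees the ray r / f radians off the axis. A picture is of the moment at which its call begins: read the wrist's pose just before it. camera_model takes no time and is no camera call; for the wrist camera it gives the pose at the moment of the call.
- job_done(): hands the job in, once; it reports no verdict.
Trained networks look in the newest picture that a camera, given by its name, has taken for a name from the list of things; names that differ only in an ending like _2 or _b are one class to them, and where a whole thing is asked for, a point or a joint stands for the part that bears it (a point fixed in the world has none). Each returns a list of dicts, best first, with "confidence" (0 to 1); they miss things now and then, are a little off and sometimes report something else, mostly with a low value. They report only what shows in the picture. A call takes as long as a camera call. They do not tell look-alikes from the thing itself.
- cut_out(camera, target): "pixels" (400x640 bool, what is visible of it).
- tip_of(camera, target): "at" ([x, y, z] in m, in the coordinates of the camera as it stood for that picture, good to about 4 mm: a listed point, or the origin of a listed thing).
The state is a dict: "clock": time; "joint_positions": joint angles; "joint_vel": joint speeds; "effort": joint torques, N m; "tool_pos": TCP position; "ee_rot": TCP orientation; "ft_force": force on the tool from outside, world axes, zero at the start; "wrist_torque": the same for the moment, N m; "finger_gap": opening from 0.0 (shut) to 1.0 (fully open).
Only numpy, scipy, OpenCV 4.12 (cv2) and the standard library are available. Lean on these libraries where they do the work, as an engineer would, in place of code of your own. Each camera call takes 0.05 s, during which the arm holds its last target.

## Task

Get ready to sow: set the wooden sowing disc on the glazed pot so that it sits flat and centred on the rim, and let go of it. Then open the square seed jar that is braced in its holder: turn its tight cap anticlockwise only until it comes free, and lift it straight up without pulling the jar up in the holder. Leave the other things where they are, and finish still holding the cap in the gripper, level, with its lower edge about 2 cm above the jar's mouth.

Things in the scene. Friction and masses are not known exactly. Their poses are not given: they have to be found in the camera images.
- disc_knob (a point): Loose wooden sowing disc, 116 mm across, 110 g: open spoked plate 5 mm thick, under it a locating ring 85 mm across and 6 mm deep on which it stands flat on the table, on top an upright round knob 24 mm across, 28 mm high, to hold it by. This point: on the axis, half-way up the knob, 14 mm above the plate's top, 19 mm above its underside, 25 mm above the ring's foot. z up.
- disc_seat (a point): Point of the same disc: on its axis, in the plane of the plate's underside, which comes to lie on the pot's rim.
- pot_rim (a point): Round blue-glazed pot, loose, 0.9 kg, 90 mm high, 106 mm across at the rim, mouth 94 mm across inside: the disc's 85 mm locating ring drops in with about 4 mm to spare all round. This point: centre of the mouth in the plane of the rim; z up. Pot and disc start on two places, left and centre, either way round.
- holder: Steel jar holder, bolted to the table: open square tray 89 mm outside, 30 mm high, its floor 5 mm thick. Origin at the centre of its underside, z up, x and y along its sides. It stops the jar from turning; nothing but weight keeps the jar down.
- jar_mouth (a point): Square white seed jar, loose, 0.36 to 0.63 kg, 76 mm wide, in the holder with 1.5 mm clearance a side: body 70 mm high, on it a round neck 26 mm high. This point: centre of the neck's upper edge (mouth), 96 mm above the jar's underside; z up, x through the two shoulder ribs.
- cap_mid (a point): The jar's round black cap, loose, 50 g, 57 mm across, smooth, 28 mm high plus an aluminium rib 4 mm high, 46 mm long across its flat top along the cap's x axis. This point: on the axis, 14 mm above the lower edge and below the flat top; closed, it is 6 mm below jar_mouth and the lower edge is 6 mm above the jar's shoulder. z up. Clear of neck and gasket once raised 25 mm.
- trays: Bystander, loose: two stacked white seed trays, 340 by 220 mm, 111 mm high, to the left. Origin at the centre of the underside.
- trowel: Bystander, loose: copper-coloured trowel lying on the table at the right, 255 mm long. Origin near its middle, x towards the blade.
- brush: Bystander, loose: bamboo brush with hard bristles lying on the table at the far right, lying on its side, 195 mm long, 20 mm high. Origin near its middle, x from handle to head.
- clay_pot: Bystander, loose: small empty clay pot, 72 mm across, 62 mm high, at the far side. Origin at the centre of its underside.
- jar_rib (a point): One of two small raised steel ribs on opposite sides of the jar's shoulder: this point is on the jar's +x side, 35 mm from the jar's axis, at shoulder height (26 mm below the mouth). The ribs mark where the cap comes free.
- cap_rib (a point): +x end of the rib on the cap, 23 mm from the axis. At first the rib is turned 50 to 80 degrees clockwise (from above) of the jar's ribs, two inner lugs caught under the neck. Turn anticlockwise at constant height, 0.2 to 0.4 N m (a gasket pushes the cap up with 8 N): free when the rib points at the jar's ribs within 15 degrees; it pops up 2 mm; a stop lies just beyond.
Things that resemble listed ones, but are neither listed nor needed, are in the scene too. What is shaped like the part that bears disc_knob but blue or pink is not meant. Leave any purple look-alike of the part that bears jar_mouth alone.

How it is judged:
On the way:
1. the disc sits flat and centred on the pot's rim, let go, with the jar's cap still on (z of disc_seat in the frame of pot_rim between -0.003 and 0.003 m and horizontal distance between disc_seat and pot_rim below 0.008 m and angle between disc_seat's own z axis and vertical below 0.06 rad and contact force between the fingers and disc below 0.1 N and z of cap_mid in the frame of jar_mouth below 0.004 m and horizontal distance between cap_mid and jar_mouth below 0.006 m), for 0.2 s.
At the end, for the whole second after the job is handed in: Disc let go on the rim: within 3 mm in height, 8 mm of centre, 0.06 rad of level. Cap still in the fingers, touching no jar: lower edge 6-46 mm over the mouth, within 20 mm of its axis, 0.15 rad of level, rib within 0.55 rad of the jar ribs. Jar down (5 mm) and upright, pot upright (z of disc_seat in the frame of pot_rim between -0.003 and 0.003 m and horizontal distance between disc_seat and pot_rim below 0.008 m and angle between each of disc_seat, jar_mouth, pot_rim's own z axis and vertical below 0.06 rad and contact force between the fingers and disc below 0.1 N and z of cap_mid in the frame of jar_mouth between 0.02 and 0.06 m and horizontal distance between cap_mid and jar_mouth below 0.02 m and angle between cap_mid's own z axis and vertical below 0.15 rad and angle between the x axis of cap_mid and the x axis of jar_mouth, either way round below 0.55 rad and contact force between cap and jar below 0.05 N and contact force between the fingers and cap above 1 N and linear speed of cap below 0.03 m/s and z of jar_mouth in the frame of holder below 0.106 m); the arm keeps its last pose, push and grip.
It fails at once if the jar is pulled up more than 10 mm in its holder (z of jar_mouth in the frame of holder above 0.111 m).
It fails at once if the pot is tipped or pushed more than 40 mm (angle between pot_rim's own z axis and vertical above 0.35 rad or distance of pot_rim from where it was at the start of the episode above 0.04 m).
It fails at once if a bystander is moved more than 30 mm (distance of any of trays, trowel, brush, clay_pot from where it was at the start of the episode above 0.03 m).
It also fails if it takes over 54 s, if anything falls off the work surface, if the arm or the gripper's body presses on something with over 40 N, if the wrist force passes 120 N, or if a joint passes its speed limit or range.

## Working session

There is one attempt and no reset: what is moved stays moved. The work goes in short steps, Python scripts to look and compute and a tool call to move; the robot and the scene stay as the last step left them, time stands still between calls to the robot, and variables do not carry over. Pictures are saved under pics/ and viewed, and the job is handed in when it is done.

Besides the shell and the picture viewer there is one more tool, called after "Emit:" as a command line: name --pt "numbers of a row" for each row, then --argument value for the rest. carry_out: Moves the arm, as the interface text tells. Its arguments: {"type":"object","properties":{"slide":{"type":"array"},"spin":{"type":"array"},"gripper":{"type":"number"},"force":{"type":"number"}},"required":["slide","spin"]}

```bash
mkdir -p pics; ls
cat > h.py <<'E'
from plant import *
import numpy as np, cv2
from scipy.spatial.transform import Rotation as R
def cam2w(p,m):
    Rm=cv2.Rodrigues(np.array(m["rvec"],float))[0]; return Rm.T@(np.array(p,float)-np.array(m["tvec"],float).ravel())
def save(img,name): cv2.imwrite("pics/"+name+".png",img[:,:,::-1])
E
python3 - <<'E'
from h import *
print(sense())
for c in ["scene","side","wrist"]:
    m=camera_model(c); save(capture(c),c+"0"); print(c,m)
E
```

```text
pics
{'clock': 0.0, 'joint_positions': array([ 1.28310219,  0.32184041, -0.07009229,  1.45169615,  0.02258964,
        1.37083266, -0.05693139]), 'joint_vel': array([-0.00074903,  0.00238889,  0.00020982,  0.00022764, -0.00195984,
        0.00018677, -0.00128394]), 'effort': array([-6.11297150e-05, -4.93588221e+01, -3.82388905e-01, -3.14333653e+01,
        1.28545862e-02,  1.13526583e-02, -3.56934083e-05]), 'tool_pos': array([ 0.19300449, -0.62012577,  0.24420164]), 'ee_rot': array([ 9.88635778e-01,  1.50327342e-01, -1.93347550e-04, -9.75756346e-04]), 'ft_force': array([ 0.39662928, -0.01940219, -0.81589863]), 'wrist_torque': array([-0.01718151, -0.01729734,  0.01755384]), 'finger_gap': 0.9997698310880262}
scene {'vertical_fov': 55.64677576901034, 'cx': 322.0056692227282, 'cy': 196.6864212494909, 'rvec': array([ 1.92131929,  1.27683057, -0.63539529]), 'tvec': array([-0.24295711, -0.20563346,  1.93106782])}
side {'vertical_fov': 47.93572117876363, 'cx': 318.94301846281667, 'cy': 198.61962308283267, 'rvec': array([ 2.43436976, -0.08571977,  0.03584084]), 'tvec': array([-0.52717016,  0.12822044,  1.54391353])}
wrist {'vertical_fov': 65.70646984690485, 'cx': 323.78657959564515, 'cy': 198.11336720665224, 'rvec': array([-2.30762502,  1.69901494,  0.28124762]), 'tvec': array([-0.649445  , -0.04128745,  0.38053115])}
```

View pics/scene0.png

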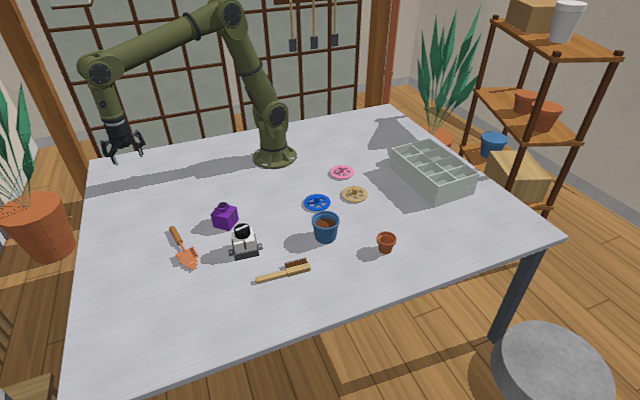

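View pics/side0.png

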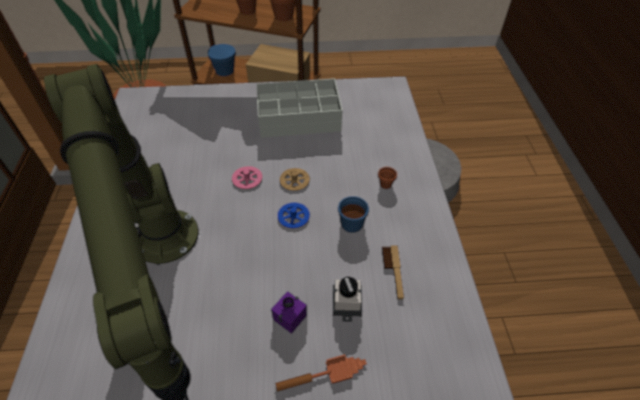

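View pics/wrist0.png

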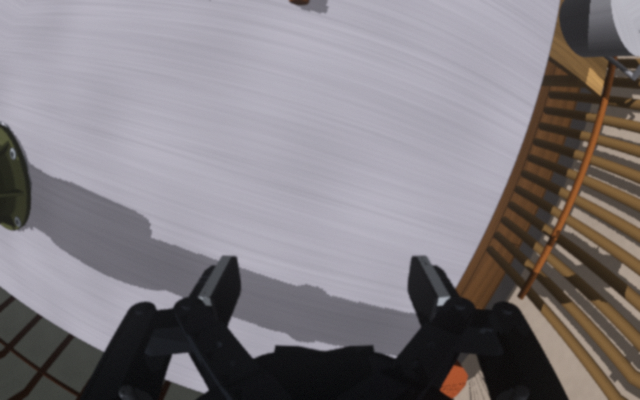

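Candidates for the disc are wooden tan (scene 354,194 / side 294,180), blue (317,202 / 293,216) and pink (341,172 / 247,178); the wooden one is meant. For the jar, white (scene 244,240 / side 348,294) and purple (224,215 / 289,310); the white one in the steel holder is meant. The glazed pot is at (326,226), and it is clearly distinct from the brown clay pot at (386,242).

Run:
```python
from h import *
for c in ["scene","side"]:
    m=camera_model(c); img=capture(c)
    f=200/np.tan(np.radians(m["vertical_fov"]/2))
    for t in ["disc_knob","pot_rim","jar_mouth","cap_mid","cap_rib","jar_rib","holder","brush","trowel","clay_pot"]:
        for d in tip_of(c,t):
            p=np.array(d["at"]); print(c,t,round(d["confidence"],2),cam2w(p,m).round(4),(f*p[0]/p[2]+m["cx"]).round(),(f*p[1]/p[2]+m["cy"]).round())
    if c=="scene": crop=img[150:290,190:410]
    else: crop=img[150:350,220:420]
    cr=cv2.resize(crop,None,fx=3,fy=3,interpolation=cv2.INTER_CUBIC); save(cr,c+"crop")
print(sense()["clock"])
```

```text
scene disc_knob 0.78 [0.4495 0.2311 0.0221] 355.0 191.0
scene disc_knob 0.74 [0.269  0.254  0.0223] 342.0 169.0
scene disc_knob 0.62 [0.4373 0.0547 0.0237] 316.0 199.0
scene pot_rim 0.78 [0.6439 0.0073 0.0896] 325.0 219.0
scene jar_mouth 0.81 [ 0.5905 -0.2899  0.0985] 242.0 230.0
scene jar_mouth 0.71 [ 0.4126 -0.3292  0.0913] 222.0 205.0
scene jar_mouth 0.66 [ 7.614e-01 -1.925e-01 -5.000e-04] 285.0 274.0
scene cap_mid 0.64 [ 0.5867 -0.292   0.0932] 242.0 230.0
scene cap_mid 0.49 [0.6424 0.0072 0.0899] 325.0 219.0
scene cap_rib 0.48 [ 0.5931 -0.3123  0.1122] 236.0 229.0
scene jar_rib 0.75 [ 0.3976 -0.357   0.0651] 215.0 210.0
scene jar_rib 0.72 [ 0.6275 -0.3001  0.0695] 243.0 243.0
scene jar_rib 0.42 [0.6415 0.0087 0.0851] 325.0 220.0
scene holder 0.75 [ 0.5909 -0.2928 -0.0027] 245.0 250.0
scene brush 0.78 [ 0.7617 -0.193  -0.0012] 285.0 274.0
scene brush 0.69 [0.4531 0.2351 0.0231] 356.0 191.0
scene trowel 0.93 [ 0.496  -0.5079 -0.0013] 182.0 249.0
scene clay_pot 0.74 [ 0.794   0.1781 -0.0024] 383.0 251.0
side disc_knob 0.95 [0.2713 0.2548 0.024 ] 246.0 174.0
side disc_knob 0.81 [0.4512 0.2295 0.0264] 294.0 176.0
side disc_knob 0.81 [0.4363 0.0561 0.024 ] 292.0 212.0
side pot_rim 0.9 [0.6435 0.0061 0.0911] 353.0 208.0
side jar_mouth 0.7 [ 0.5929 -0.2953  0.1058] 349.0 286.0
side jar_mouth 0.67 [ 0.4172 -0.3322  0.0983] 288.0 303.0
side jar_mouth 0.17 [ 0.629  -0.2969  0.0747] 360.0 291.0
side cap_mid 0.53 [ 0.5913 -0.2985  0.0927] 348.0 289.0
side cap_rib 0.78 [ 0.5965 -0.3113  0.1136] 351.0 290.0
side jar_rib 0.61 [ 0.6314 -0.2933  0.0727] 361.0 290.0
side jar_rib 0.58 [ 0.39   -0.3521  0.0684] 279.0 315.0
side holder 0.57 [ 0.5931 -0.2912  0.0008] 347.0 302.0
side brush 0.63 [ 0.764  -0.1961  0.0014] 396.0 272.0
side brush 0.43 [0.4857 0.607  0.0042] 299.0 116.0
side trowel 0.72 [ 0.5044 -0.5091  0.0013] 323.0 376.0
side clay_pot 0.81 [ 0.7956  0.1837 -0.0021] 386.0 185.0
1.25
```

View pics/scenecrop.png

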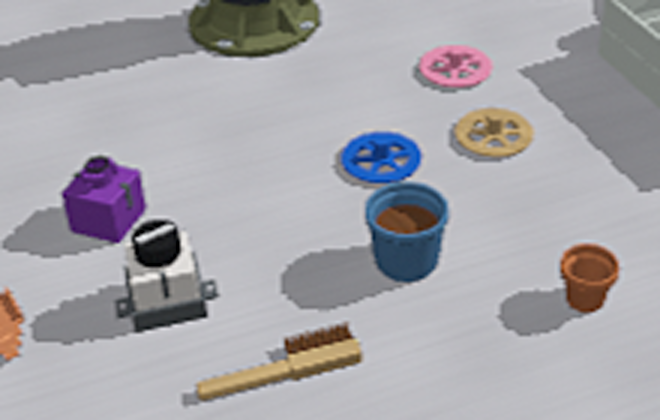

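View pics/sidecrop.png

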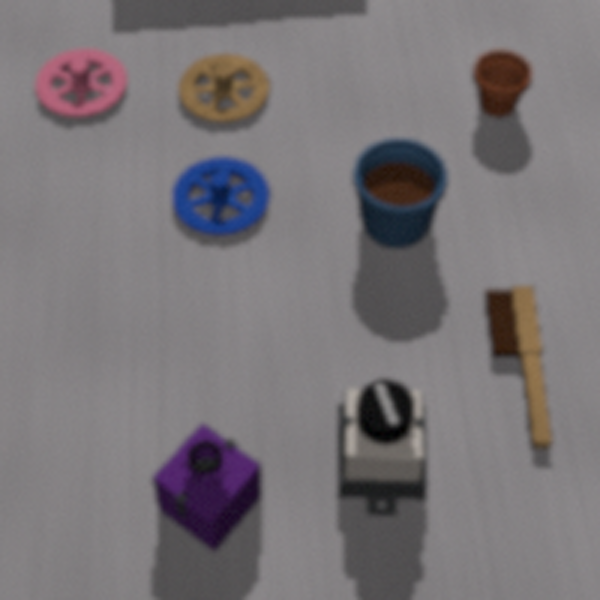

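```bash
cat >> h.py <<'E'
def go(*pts):
    s=sense(); r=R.from_quat(s["ee_rot"])
    for p in pts: print(p,"slide",(1000*r.inv().apply(np.array(p)-s["tool_pos"])).round(1))
    x=r.as_matrix(); print("t",round(s["clock"],2),"tcp",s["tool_pos"].round(4),"xaz",np.degrees(np.arctan2(x[1,0],x[0,0])).round(1),"z",x[:,2].round(3),"gap",round(s["finger_gap"],3),"F",s["ft_force"].round(1),"T",s["wrist_torque"].round(2),"q",s["joint_positions"].round(2))
E
python3 - <<'E'
from h import *
go((0.55,-0.25,0.28),(0.48,0.23,0.16),(0.45,0.23,0.16))
E
```

```text
(0.55, -0.25, 0.28) slide [ 450.9 -247.8  -34.7]
(0.48, 0.23, 0.16) slide [ 526.8 -726.9   85.3]
(0.45, 0.23, 0.16) slide [ 498.1 -735.9   85.3]
t 1.25 tcp [ 0.1932 -0.6207  0.2454] xaz 17.3 z [-0. -0. -1.] gap 0.998 F [-0.4  0.5 -0.7] T [0.04 0.03 0.03] q [ 1.28  0.32 -0.07  1.45  0.02  1.37 -0.06]
```

Emit:
carry_out --pt "45 -25 -4" --pt "90 -50 -8" --pt "135 -75 -12" --pt "180 -100 -16" --pt "225 -125 -20" --pt "270 -150 -24" --pt "315 -175 -28" --pt "360 -200 -32" --pt "405 -225 -34" --pt "450 -248 -34" --pt "458 -295 -34" --pt "466 -343 -34" --spin '[0, 0, 0, 0, 0, 0, 0, 0, 0, 0, 0, 0]' --gripper 1 --force 40

```text
clock: 2.45
tool_pos: [0.5381, -0.1587, 0.2787]
ee_rot: [0.989, 0.151, 0.0, -0.001]
ft_force: [0.6, 1.1, -0.2]
finger_gap: 0.999
```

Run:
```python
from h import *
go((0.54,-0.15,0.28),(0.48,0.23,0.16),(0.45,0.23,0.16))
```

```text
(0.54, -0.15, 0.28) slide [ 4.4 -7.7 -1.2]
(0.48, 0.23, 0.16) slide [  60.4 -388.1  119.3]
(0.45, 0.23, 0.16) slide [  31.8 -397.1  119.3]
t 2.45 tcp [ 0.5381 -0.1587  0.2787] xaz 17.4 z [ 0.     0.001 -1.   ] gap 0.999 F [ 0.6  1.1 -0.2] T [ 0.09 -0.04  0.05] q [ 0.65  0.14 -0.46  1.61  0.06  1.4  -1.08]
```

Emit:
carry_out --pt "5 -45 10" --pt "10 -90 20" --pt "15 -135 30" --pt "20 -180 40" --pt "25 -225 55" --pt "30 -270 70" --pt "32 -315 85" --pt "32 -360 100" --pt "32 -397 115" --pt "32 -397 115" --spin '[0, 0, 0, 0, 0, 0, 0, 0, 0, 0]'

```text
clock: 3.45
tool_pos: [0.4455, 0.2329, 0.163]
ee_rot: [0.988, 0.155, -0.001, -0.001]
ft_force: [-0.0, 0.0, 0.2]
finger_gap: 1.0
```

Run:
```python
from h import *
m=camera_model("wrist"); save(capture("wrist"),"w1")
for t in ["disc_knob","disc_seat"]:
    for d in tip_of("wrist",t): print(t,round(d["confidence"],2),cam2w(d["at"],m).round(4))
go((0.45,0.23,0.028))
```

```text
disc_knob 0.84 [0.2684 0.2504 0.0261]
disc_knob 0.69 [0.4386 0.0545 0.0273]
disc_seat 0.82 [0.2646 0.2507 0.0084]
disc_seat 0.65 [0.4526 0.2317 0.0035]
(0.45, 0.23, 0.028) slide [  1.2  -3.1 136.4]
t 3.6 tcp [0.4498 0.2268 0.1644] xaz 17.3 z [ 0.    -0.001 -1.   ] gap 0.998 F [ 0.3 -0.5  0.7] T [-0.03 -0.06  0.01] q [ 0.24  0.13 -0.8   1.89  0.1   1.17 -1.87]
```

View pics/w1.png

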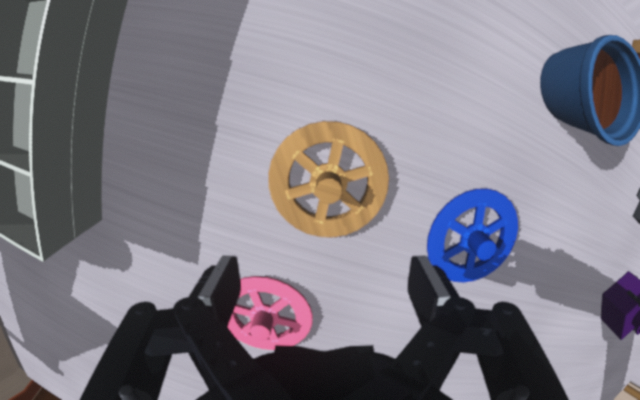

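```bash
cat >> h.py <<'E'
def fish(u,v,m,z):
    f=200/np.tan(np.radians(m["vertical_fov"]/2)); d=np.array([u-m["cx"],v-m["cy"]]); r=np.hypot(*d); th=r/f
    ray=np.array([*(d/r*np.sin(th)),np.cos(th)]) if r>0 else np.array([0,0,1.])
    Rm=cv2.Rodrigues(np.array(m["rvec"],float))[0]; c=-Rm.T@np.array(m["tvec"],float).ravel(); w=Rm.T@ray
    return c+w*(z-c[2])/w[2]
E
python3 - <<'E'
from h import *
m=camera_model("wrist"); img=cv2.imread("pics/w1.png")
hsv=cv2.cvtColor(img,cv2.COLOR_BGR2HSV); mk=((hsv[...,0]>8)&(hsv[...,0]<28)&(hsv[...,1]>70)&(hsv[...,2]>90)).astype(np.uint8)
mk[:, :250]=0; mk[:,405:]=0; mk[:100]=0; mk[250:]=0
c=max(cv2.findContours(mk,cv2.RETR_EXTERNAL,cv2.CHAIN_APPROX_NONE)[0],key=cv2.contourArea)[:,0]
P=np.array([fish(u,v,m,0.011)[:2] for u,v in c])
A=np.c_[2*P,np.ones(len(P))]; s=np.linalg.lstsq(A,(P**2).sum(1),rcond=None)[0]
print(s[:2],np.sqrt(s[2]+s[:2]@s[:2]),fish(328,177,m,0.039))
go((s[0],s[1],0.028))
E
```

```text
[0.45454378 0.22334302] 0.05693875603847255 [0.46582741 0.22778361 0.039     ]
(np.float64(0.45454377942957896), np.float64(0.22334302195789751), 0.028) slide [  3.5   4.7 136.4]
t 3.6 tcp [0.4498 0.2268 0.1644] xaz 17.3 z [ 0.    -0.001 -1.   ] gap 0.998 F [ 0.3 -0.5  0.7] T [-0.03 -0.06  0.01] q [ 0.24  0.13 -0.8   1.89  0.1   1.17 -1.87]
```

Run:
```python
from h import *
m=camera_model("wrist"); im=capture("wrist"); save(im,"w2"); img=im[:,:,::-1]
hsv=cv2.cvtColor(img,cv2.COLOR_BGR2HSV); mk=((hsv[...,0]>8)&(hsv[...,0]<28)&(hsv[...,1]>70)&(hsv[...,2]>90)).astype(np.uint8)
mk[:, :250]=0; mk[:,405:]=0; mk[:100]=0; mk[250:]=0
c=max(cv2.findContours(mk,cv2.RETR_EXTERNAL,cv2.CHAIN_APPROX_NONE)[0],key=cv2.contourArea)[:,0]
P=np.array([fish(u,v,m,0.011)[:2] for u,v in c])
A=np.c_[2*P,np.ones(len(P))]; s=np.linalg.lstsq(A,(P**2).sum(1),rcond=None)[0]
print(s[:2],np.sqrt(s[2]+s[:2]@s[:2]))
for t in ["disc_knob","disc_seat","pot_rim"]:
    for d in tip_of("wrist",t): print(t,round(d["confidence"],2),cam2w(d["at"],m).round(4))
save(cv2.resize(im[100:260,250:410],None,fx=3,fy=3),"w2c")
go((s[0],s[1],0.028),(.4505,.2295,.028))
```

```text
[0.45019321 0.22994553] 0.05669544045022583
disc_knob 0.75 [0.2673 0.2513 0.0245]
disc_knob 0.57 [0.4419 0.055  0.0287]
disc_knob 0.54 [ 0.4836  0.6032 -0.0052]
disc_seat 0.96 [0.4539 0.2319 0.004 ]
disc_seat 0.71 [0.4386 0.0498 0.0021]
pot_rim 0.78 [0.6437 0.0097 0.0905]
(np.float64(0.45019321180557526), np.float64(0.22994552502004229), 0.028) slide [  0.9  -3.8 136.6]
(0.4505, 0.2295, 0.028) slide [  1.1  -3.3 136.6]
t 3.8 tcp [0.4504 0.2261 0.1646] xaz 17.1 z [ 0.001 -0.    -1.   ] gap 0.996 F [0.4 1.1 0.4] T [ 0.02 -0.01 -0.  ] q [ 0.24  0.13 -0.8   1.89  0.1   1.17 -1.87]
```

View pics/w2c.png

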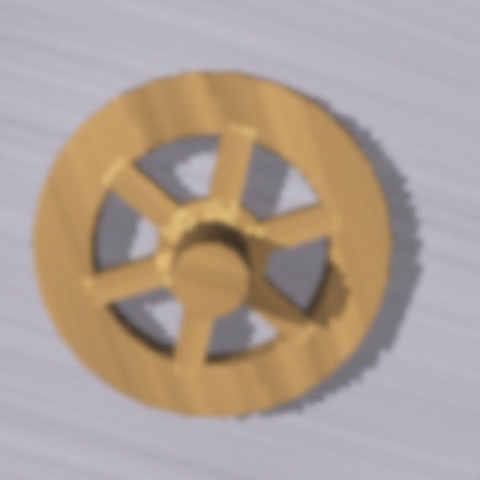

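Emit:
carry_out --pt "1 -3 45" --pt "1 -3 85" --pt "1 -3 115" --pt "1 -3 136" --pt "1 -3 136" --pt "1 -3 136" --pt "1 -3 136" --spin '[0, 0, 0, 0, 0, 0, 0]'

```text
clock: 4.5
tool_pos: [0.4508, 0.2308, 0.0298]
ee_rot: [0.989, 0.15, 0.001, -0.0]
ft_force: [0.2, -0.1, 0.3]
finger_gap: 0.997
```

Run:
```python
from h import *
go((.4502,.2299,.028))
```

```text
(0.4502, 0.2299, 0.028) slide [-0.9  0.7  1.8]
t 4.5 tcp [0.4508 0.2308 0.0298] xaz 17.2 z [ 0.003  0.001 -1.   ] gap 0.997 F [ 0.2 -0.1  0.3] T [ 0.03  0.03 -0.02] q [ 0.15  0.33 -0.75  2.    0.29  0.91 -2.02]
```

Emit:
carry_out --pt "-1 1 1" --pt "-1 1 1" --pt "-1 1 1" --pt "-1 1 1" --pt "-1 1 1" --pt "-1 1 1" --pt "-1 1 1" --spin '[0, 0, 0, 0, 0, 0, 0]' --gripper 0 --force 40

```text
clock: 5.2
tool_pos: [0.4491, 0.2294, 0.0277]
ee_rot: [0.989, 0.15, 0.0, 0.0]
ft_force: [-1.0, -1.2, 5.9]
finger_gap: 0.266
```

Run:
```python
from h import *
m=camera_model("wrist"); save(capture("wrist"),"w3")
go((.4502,.2299,.028))
```

```text
(0.4502, 0.2299, 0.028) slide [ 1.2 -0.2 -0.3]
t 5.25 tcp [0.4491 0.2294 0.0277] xaz 17.3 z [ 0. -0. -1.] gap 0.264 F [-1.  -0.9  5.9] T [-0.22  0.21  0.03] q [ 0.15  0.33 -0.75  2.01  0.29  0.91 -2.02]
```

View pics/w3.png

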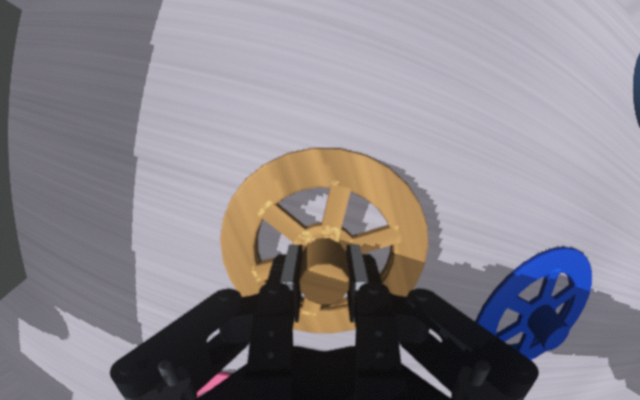

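Run:
```python
from h import *
go((.449,.2294,.15),(.6426,.0070,.16),(.6426,.0070,.15))
```

```text
(0.449, 0.2294, 0.15) slide [  -0.    -0.  -122.3]
(0.6426, 0.007, 0.16) slide [ 118.7  269.9 -132.2]
(0.6426, 0.007, 0.15) slide [ 118.7  269.9 -122.2]
t 5.25 tcp [0.4491 0.2294 0.0277] xaz 17.3 z [ 0. -0. -1.] gap 0.264 F [-1.  -0.9  5.9] T [-0.22  0.21  0.03] q [ 0.15  0.33 -0.75  2.01  0.29  0.91 -2.02]
```

Emit:
carry_out --pt "0 0 -30" --pt "0 0 -75" --pt "0 0 -115" --pt "15 35 -132" --pt "33 75 -132" --pt "51 115 -132" --pt "69 155 -132" --pt "87 195 -132" --pt "105 235 -132" --pt "119 270 -132" --pt "119 270 -132" --pt "119 270 -132" --spin '[0, 0, 0, 0, 0, 0, 0, 0, 0, 0, 0, 0]'

```text
clock: 6.45
tool_pos: [0.6424, 0.0059, 0.1579]
ee_rot: [0.989, 0.149, -0.001, -0.001]
ft_force: [0.8, 0.6, -1.0]
finger_gap: 0.267
```

Run:
```python
from h import *
go((.6426,.007,.1125))
for c in ["scene","side","wrist"]:
    m=camera_model(c); im=capture(c); save(im,c+"4")
    for t in ["pot_rim","disc_seat","disc_knob"]:
        for d in tip_of(c,t): print(c,t,round(d["confidence"],2),cam2w(d["at"],m).round(4))
    if c=="scene": save(cv2.resize(im[130:270,230:430],None,fx=3,fy=3),"scene4c")
    if c=="side": save(cv2.resize(im[120:260,260:460],None,fx=3,fy=3),"side4c")
go((.6426,.007,.1125))
```

```text
(0.6426, 0.007, 0.1125) slide [ 0.6 -0.9 45.4]
t 6.45 tcp [0.6424 0.0059 0.1579] xaz 17.2 z [-0.002  0.001 -1.   ] gap 0.267 F [ 0.8  0.6 -1. ] T [0.1  0.   0.03] q [ 0.43  0.43 -0.62  1.56  0.26  1.24 -1.5 ]
scene pot_rim 0.89 [0.6429 0.0052 0.0881]
scene disc_seat 0.61 [0.2713 0.253  0.0042]
scene disc_seat 0.59 [0.6448 0.007  0.1343]
scene disc_seat 0.53 [0.4367 0.0536 0.0068]
scene disc_seat 0.19 [ 0.5946 -0.3148  0.1175]
scene disc_seat 0.15 [ 0.6282 -0.2976  0.0697]
scene disc_knob 0.77 [0.6456 0.0075 0.153 ]
scene disc_knob 0.63 [0.4378 0.0566 0.0216]
scene disc_knob 0.23 [ 0.7924  0.1813 -0.0019]
side disc_seat 0.89 [0.6436 0.0104 0.1369]
side disc_seat 0.76 [0.4339 0.0573 0.0029]
side disc_seat 0.7 [0.271  0.2533 0.0063]
side disc_knob 0.97 [0.6438 0.0119 0.1583]
side disc_knob 0.88 [0.2696 0.2512 0.0235]
side disc_knob 0.61 [0.4392 0.058  0.0236]
side disc_knob 0.36 [ 0.589  -0.2928  0.104 ]
wrist pot_rim 0.91 [0.6438 0.0087 0.0915]
wrist disc_seat 0.98 [0.2684 0.2494 0.0033]
wrist disc_seat 0.86 [0.6435 0.0095 0.1369]
wrist disc_knob 0.89 [0.2691 0.2504 0.0273]
wrist disc_knob 0.83 [0.6436 0.0088 0.1616]
(0.6426, 0.007, 0.1125) slide [-0.  -0.  46.9]
t 7.05 tcp [0.6426 0.007  0.1594] xaz 17.3 z [ 0. -0. -1.] gap 0.266 F [-0.6  0.4 -1.2] T [-0.08 -0.03  0.02] q [ 0.43  0.43 -0.62  1.56  0.26  1.24 -1.5 ]
```

View pics/scene4c.png

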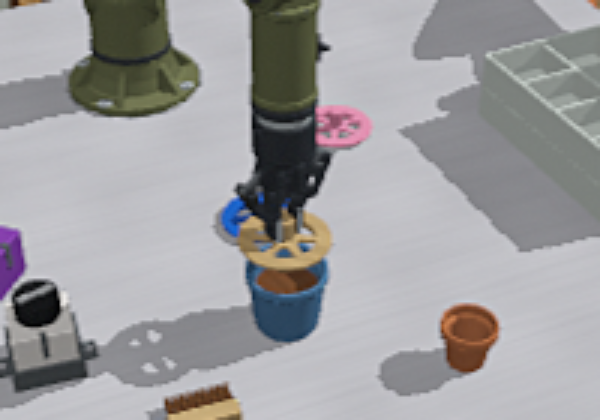

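View pics/side4c.png

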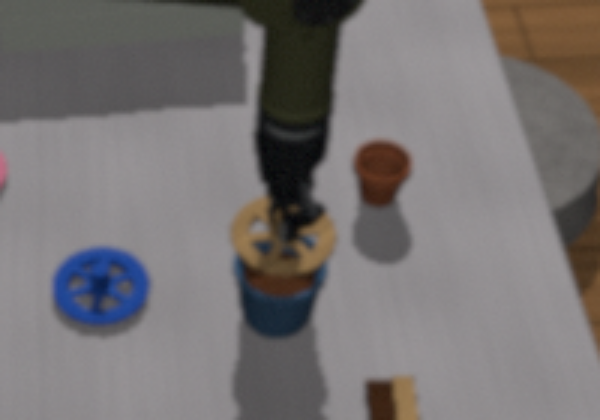

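View pics/wrist4.png

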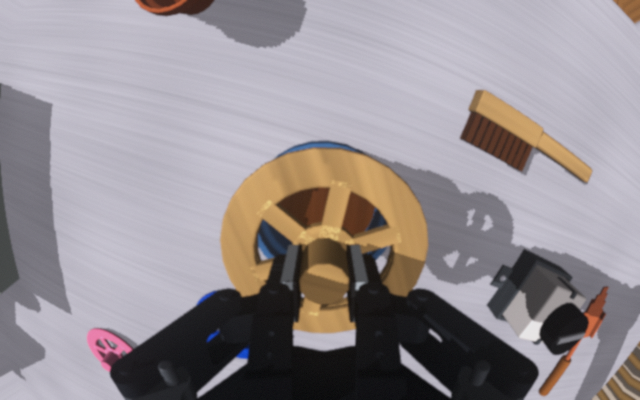

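Emit:
carry_out --pt "0 0 20" --pt "0 0 32" --pt "0 0 40" --pt "0 0 44" --pt "0 0 47" --pt "0 0 47" --pt "0 0 47" --spin '[0, 0, 0, 0, 0, 0, 0]'

```text
clock: 7.75
tool_pos: [0.6431, 0.007, 0.1128]
ee_rot: [0.989, 0.15, 0.001, 0.0]
ft_force: [-0.1, -0.1, -1.9]
finger_gap: 0.269
```

Run:
```python
from h import *
m=camera_model("wrist");save(capture("wrist"),"w5")
go((.6426,.007,.112))
```

```text
(0.6426, 0.007, 0.112) slide [-0.4 -0.2  0.7]
t 7.8 tcp [0.643  0.007  0.1127] xaz 17.3 z [ 0.001 -0.    -1.   ] gap 0.262 F [-0.1 -0.3 -0.5] T [-0.01  0.02  0.02] q [ 0.42  0.47 -0.61  1.61  0.29  1.16 -1.52]
```

View pics/w5.png

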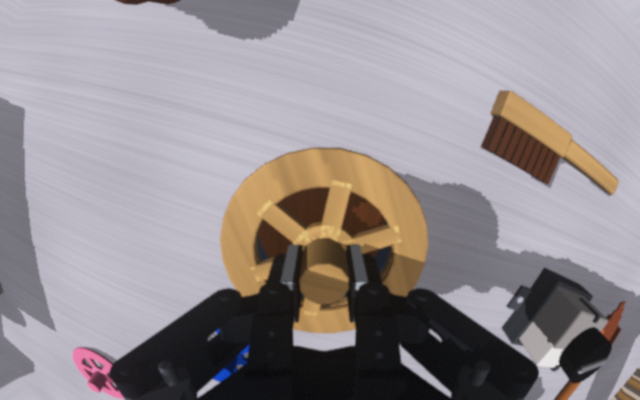

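Emit:
carry_out --pt "0 0 1" --pt "0 0 1" --pt "0 0 1" --spin '[0, 0, 0]'

```text
clock: 8.1
tool_pos: [0.6431, 0.0069, 0.1125]
ee_rot: [0.989, 0.15, 0.0, 0.0]
ft_force: [-1.4, -0.3, 6.0]
finger_gap: 0.268
```

Emit:
carry_out --pt "0 0 0" --pt "0 0 0" --pt "0 0 0" --pt "0 0 0" --pt "0 0 0" --pt "0 0 -15" --pt "0 0 -50" --pt "0 0 -80" --pt "0 0 -100" --pt "0 0 -100" --pt "0 0 -100" --spin '[0, 0, 0, 0, 0, 0, 0, 0, 0, 0, 0]' --gripper 1

```text
clock: 9.2
tool_pos: [0.6429, 0.0069, 0.2122]
ee_rot: [0.989, 0.15, 0.001, 0.0]
ft_force: [0.2, -0.7, -0.3]
finger_gap: 1.001
```

Run:
```python
from h import *
for c in ["scene","side","wrist"]:
    m=camera_model(c); im=capture(c); save(im,c+"6")
    for t in ["pot_rim","disc_seat","disc_knob"]:
        for d in tip_of(c,t):
            p=cam2w(d["at"],m)
            if p[0]>.55: print(c,t,round(d["confidence"],2),p.round(4))
    if c=="scene": save(cv2.resize(im[170:270,260:400],None,fx=5,fy=5),"scene6c")
    if c=="side": save(cv2.resize(im[160:260,280:420],None,fx=5,fy=5),"side6c")
go((.592,-.294,.2))
```

```text
scene pot_rim 0.74 [0.6427 0.0048 0.0865]
scene disc_seat 0.81 [0.6433 0.0093 0.0877]
scene disc_knob 0.79 [0.6421 0.0101 0.1057]
side pot_rim 0.6 [0.6422 0.0105 0.0867]
side disc_seat 0.81 [0.6438 0.0075 0.0934]
side disc_knob 0.76 [0.6458 0.0063 0.1125]
side disc_knob 0.59 [0.6442 0.0083 0.093 ]
wrist disc_seat 0.81 [0.6473 0.0086 0.0907]
(0.592, -0.294, 0.2) slide [-137.8  272.2   11.2]
t 9.8 tcp [0.6427 0.0069 0.2111] xaz 17.3 z [-0. -0. -1.] gap 0.998 F [ 0.2 -0.3 -0.4] T [0.   0.01 0.02] q [ 0.44  0.39 -0.64  1.5   0.23  1.33 -1.49]
```

View pics/scene6c.png

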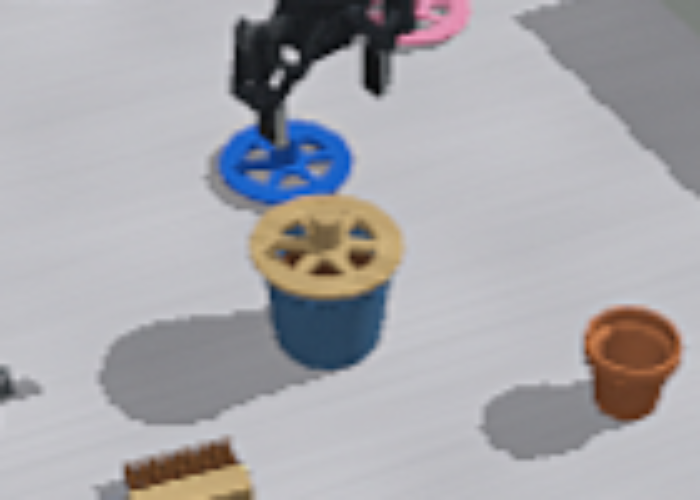

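View pics/wrist6.png

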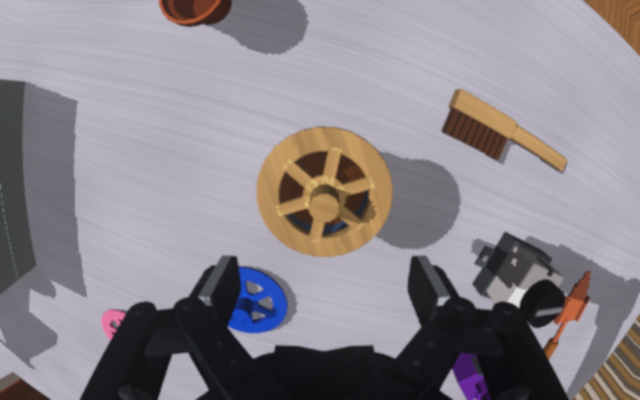

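The disc sits flat and centred on the rim (scene crop ~(326,245), wrist (325,190)) and the fingers are clear of it. Next is the white jar.

Emit:
carry_out --pt "-20 40 1" --pt "-40 80 3" --pt "-60 120 5" --pt "-80 160 7" --pt "-100 200 9" --pt "-120 240 11" --pt "-138 272 11" --pt "-138 272 11" --pt "-138 272 11" --pt "-138 272 11" --spin '[8, 16, 24, 32, 40, 48, 50, 50, 50, 50]'

```text
clock: 10.8
tool_pos: [0.5924, -0.292, 0.2004]
ee_rot: [0.96, -0.28, 0.0, -0.001]
ft_force: [0.6, 0.9, -0.1]
finger_gap: 1.002
```

Run:
```python
from h import *
m=camera_model("wrist"); im=capture("wrist"); save(im,"w7")
for t in ["cap_mid","cap_rib","jar_mouth","jar_rib","holder"]:
    for d in tip_of("wrist",t):
        p=cam2w(d["at"],m); print(t,round(d["confidence"],2),p.round(4))
go((.592,-.294,.093))
```

```text
cap_mid 0.68 [ 0.6239 -0.2996  0.0733]
cap_mid 0.67 [ 0.5918 -0.2938  0.0927]
cap_rib 0.55 [ 0.5957 -0.3134  0.1116]
cap_rib 0.19 [ 0.622  -0.2989  0.0742]
jar_mouth 0.58 [ 0.4845  0.6034 -0.0051]
jar_rib 0.81 [ 0.3908 -0.3559  0.0703]
jar_rib 0.68 [ 0.6234 -0.3002  0.0737]
(0.592, -0.294, 0.093) slide [  0.5   1.  107.4]
t 11.1 tcp [ 0.5921 -0.2929  0.2004] xaz -32.6 z [ 0. -0. -1.] gap 1.0 F [-0.1 -0.1 -0.4] T [0.01 0.02 0.05] q [ 0.71  0.39 -0.38  1.47  0.15  1.31 -1.82]
```

View pics/w7.png

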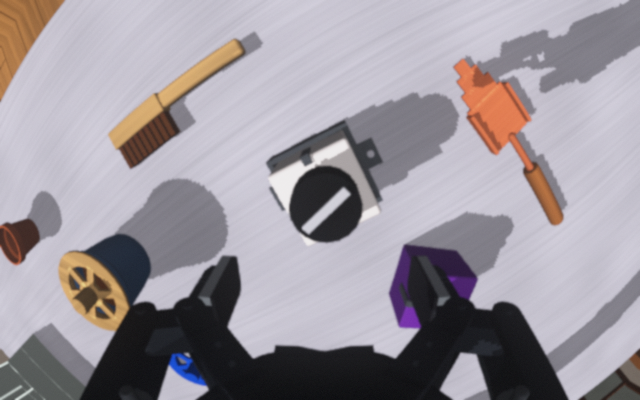

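Run:
```python
from h import *
m=camera_model("wrist"); im=capture("wrist"); save(im,"w8")
save(cv2.resize(im[110:260,250:400],None,fx=4,fy=4),"w8c")
hsv=cv2.cvtColor(im,cv2.COLOR_RGB2HSV); g=cv2.cvtColor(im,cv2.COLOR_RGB2GRAY)
ring=((g<60)).astype(np.uint8); ring[:165]=0;ring[245:]=0;ring[:,:285]=0;ring[:,366:]=0
c=max(cv2.findContours(ring,cv2.RETR_EXTERNAL,cv2.CHAIN_APPROX_NONE)[0],key=cv2.contourArea)
print("cap bbox",cv2.boundingRect(c)); hull=cv2.convexHull(c)[:,0]
fl=np.zeros_like(ring); cv2.fillConvexPoly(fl,cv2.convexHull(c),1)
rib=((fl>0)&(g>110)).astype(np.uint8); rib=cv2.morphologyEx(rib,cv2.MORPH_OPEN,np.ones((3,3)))
n,l,st,ce=cv2.connectedComponentsWithStats(rib); k=1+np.argmax(st[1:,4]); ys,xs=np.where(l==k); print(st[k],ce[k])
P=np.array([fish(x,y,m,.113)[:2] for x,y in zip(xs,ys)]); mu=P.mean(0); e=np.linalg.svd(P-mu)[2][0]; 
print("rib centre",mu.round(4),"angle",np.degrees(np.arctan2(e[1],e[0])),"len",np.ptp((P-mu)@e))
go((*mu,.093))
```

```text
cap bbox (289, 167, 71, 75)
[301 188  48  46 650] [324.41846154 210.56615385]
rib centre [ 0.5917 -0.293 ] angle -76.77266020956216 len 0.04578592028887456
(np.float64(0.5917412514255055), np.float64(-0.2930355190496014), 0.093) slide [ -0.3   0.  107.4]
t 11.15 tcp [ 0.592  -0.2932  0.2004] xaz -32.6 z [ 0. -0. -1.] gap 0.997 F [-0.9 -0.5 -0.9] T [-0.01 -0.   -0.01] q [ 0.71  0.39 -0.38  1.47  0.15  1.31 -1.82]
```

View pics/w8c.png

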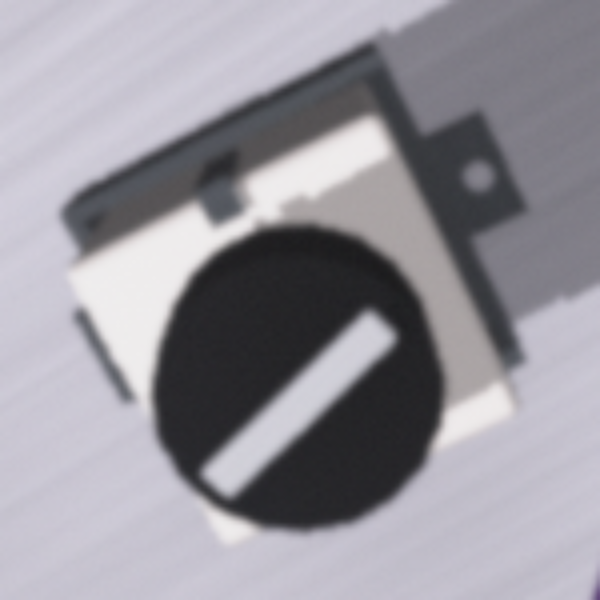

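Run:
```python
from h import *
m=camera_model("wrist")
c=np.array([.5917,-.293])
px=lambda x,y:(250+x/4,110+y/4)
p=fish(*px(222,197),m,.078)[:2]; print("rib",p,np.degrees(np.arctan2(*(p-c)[::-1])))
a=fish(*px(68,268),m,.075)[:2]; b=fish(*px(372,113),m,.075)[:2]; d=a-b; print("front edge",a,b,np.hypot(*d),np.degrees(np.arctan2(d[1],d[0]))-90)
a=fish(*px(372,113),m,.075)[:2]; b=fish(*px(517,408),m,.075)[:2]; d=a-b; print("side edge",a,b,np.hypot(*d),np.degrees(np.arctan2(d[1],d[0])))
```

```text
rib [ 0.6269366  -0.29762441] -7.476701578683299
front edge [ 0.63176587 -0.26084267] [ 0.62466238 -0.33291806] 0.07242459110950038 -5.628687733561961
side edge [ 0.62466238 -0.33291806] [ 0.55175817 -0.32599811] 0.07323189335882321 -5.422177919051477
```

Emit:
carry_out --pt "0 0 40" --pt "0 0 75" --pt "0 0 95" --pt "0 0 107" --pt "0 0 107" --pt "0 0 107" --spin '[0, 0, 0, 0, 0, 0]'

```text
clock: 11.75
tool_pos: [0.5925, -0.294, 0.0944]
ee_rot: [0.96, -0.282, 0.001, 0.0]
ft_force: [0.6, -0.9, 1.0]
finger_gap: 0.997
```

Run:
```python
from h import *
save(capture("wrist"),"w9")
go((.5917,-.293,.093))
```

```text
(0.5917, -0.293, 0.093) slide [-1.7 -0.3  2. ]
t 11.8 tcp [ 0.5929 -0.2942  0.095 ] xaz -32.7 z [ 0.002 -0.001 -1.   ] gap 1.0 F [-1.1  0.9  0.3] T [-0.06 -0.05  0.02] q [ 0.7   0.48 -0.36  1.58  0.18  1.12 -1.85]
```

View pics/w9.png

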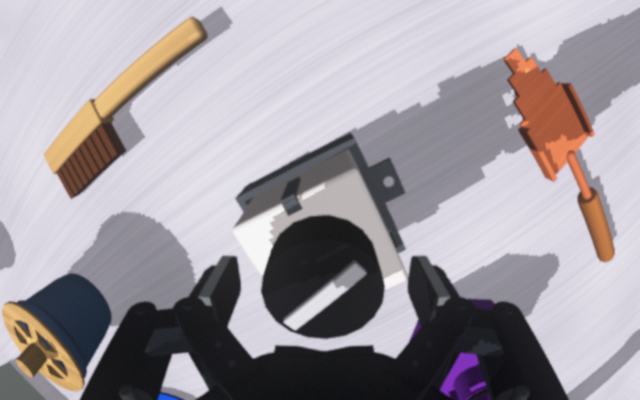

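Emit:
carry_out --pt "-1 0 2" --pt "-1 0 2" --pt "-1 0 2" --pt "-1 0 2" --pt "-1 0 2" --pt "-1 0 2" --spin '[0, 0, 0, 0, 0, 0]' --gripper 0 --force 70

```text
clock: 12.4
tool_pos: [0.5916, -0.293, 0.0927]
ee_rot: [0.96, -0.281, 0.001, -0.0]
ft_force: [-2.7, 1.3, 5.7]
finger_gap: 0.65
```

Run:
```python
from h import *
save(capture("wrist"),"w10")
im=capture("side"); save(cv2.resize(im[240:340,280:420],None,fx=5,fy=5),"side10c")
go((.5917,-.293,.093))
```

```text
(0.5917, -0.293, 0.093) slide [ 0.1 -0.  -0.3]
t 12.5 tcp [ 0.5916 -0.293   0.0927] xaz -32.7 z [ 0.001 -0.    -1.   ] gap 0.647 F [-1.8  1.5  5.5] T [0.4  0.23 0.01] q [ 0.7   0.48 -0.36  1.58  0.18  1.12 -1.85]
```

View pics/w10.png

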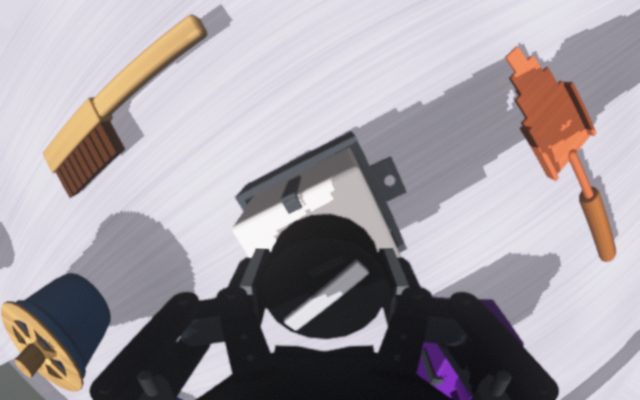

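Emit:
carry_out --pt "0 0 0" --pt "0 0 0" --pt "0 0 0" --pt "0 0 0" --pt "0 0 0" --pt "0 0 0" --pt "0 0 0" --pt "0 0 0" --pt "0 0 0" --pt "0 0 0" --spin '[-4, -9, -14, -20, -26, -32, -38, -44, -48, -48]'

```text
clock: 13.5
tool_pos: [0.5921, -0.2937, 0.0929]
ee_rot: [0.991, 0.134, 0.001, 0.001]
ft_force: [0.3, 0.6, 4.7]
finger_gap: 0.649
```

Run:
```python
from h import *
go((.5917,-.293,.093))
save(capture("wrist"),"w11")
go((.5917,-.293,.093))
```

```text
(0.5917, -0.293, 0.093) slide [-0.2 -0.8 -0.1]
t 13.5 tcp [ 0.5921 -0.2937  0.0929] xaz 15.4 z [ 0.003 -0.001 -1.   ] gap 0.649 F [0.3 0.6 4.7] T [0.21 0.03 0.07] q [ 0.81  0.5  -0.52  1.58  0.27  1.13 -1.07]
(0.5917, -0.293, 0.093) slide [-0.1 -0.8 -0.1]
t 13.55 tcp [ 0.592  -0.2937  0.0929] xaz 15.3 z [ 0.003 -0.001 -1.   ] gap 0.649 F [ 0.1 -1.   4.8] T [0.21 0.02 0.07] q [ 0.81  0.5  -0.52  1.58  0.27  1.13 -1.07]
```

View pics/w11.png

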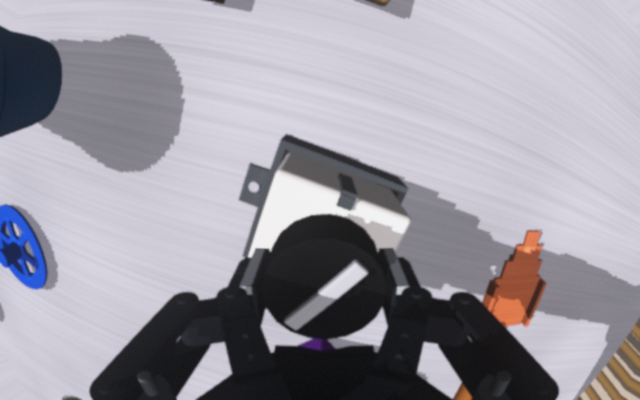

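Emit:
carry_out --pt "0 0 0" --pt "0 0 0" --pt "0 0 0" --pt "0 0 0" --spin '[-3, -6, -8, -8]'

```text
clock: 13.95
tool_pos: [0.5923, -0.2938, 0.0933]
ee_rot: [0.979, 0.202, 0.001, 0.001]
ft_force: [-0.6, -0.2, 6.8]
finger_gap: 0.645
```

Emit:
carry_out --pt "0 0 0" --pt "0 0 0" --pt "0 0 0" --spin '[-3, -5, -5]'

```text
clock: 14.25
tool_pos: [0.5925, -0.2938, 0.0934]
ee_rot: [0.97, 0.245, 0.002, 0.001]
ft_force: [0.6, 0.0, 8.0]
finger_gap: 0.65
```

Run:
```python
from h import *
go((.5917,-.293,.093))
save(capture("wrist"),"w12")
```

```text
(0.5917, -0.293, 0.093) slide [-0.3 -1.1  0.4]
t 14.25 tcp [ 0.5925 -0.2938  0.0934] xaz 28.3 z [ 0.004 -0.002 -1.   ] gap 0.65 F [0.6 0.  8. ] T [0.17 0.02 0.03] q [ 0.84  0.51 -0.56  1.58  0.29  1.13 -0.86]
```

View pics/w12.png

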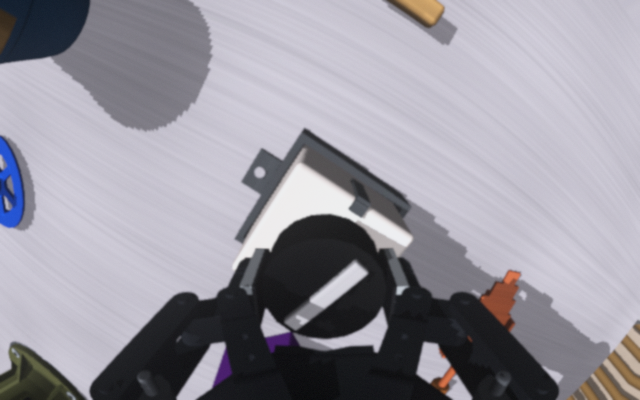

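Emit:
carry_out --pt "0 0 0" --pt "0 0 0" --pt "0 0 0" --spin '[-2, -4, -4]'

```text
clock: 14.6
tool_pos: [0.5926, -0.2938, 0.0935]
ee_rot: [0.96, 0.278, 0.002, 0.001]
ft_force: [-0.4, 0.8, 7.3]
finger_gap: 0.647
```

Emit:
carry_out --pt "0 0 -1" --pt "0 0 -2" --pt "0 0 -2" --spin '[0, 0, 0]'

```text
clock: 14.9
tool_pos: [0.5921, -0.2938, 0.0947]
ee_rot: [0.961, 0.278, 0.001, 0.001]
ft_force: [1.0, -0.3, 6.3]
finger_gap: 0.652
```

Emit:
carry_out --pt "0 0 -1" --pt "0 0 -2" --pt "0 0 -3" --pt "0 0 -3" --spin '[0, 0, 0, 0]'

```text
clock: 15.3
tool_pos: [0.5903, -0.2932, 0.0956]
ee_rot: [0.961, 0.278, -0.001, -0.0]
ft_force: [0.2, 0.9, -1.8]
finger_gap: 0.65
```

Run:
```python
from h import *
go((.5917,-.293,.097))
im=capture("scene"); save(cv2.resize(im[200:270,200:290],None,fx=7,fy=7,interpolation=cv2.INTER_CUBIC),"scene13c")
go((.5917,-.293,.097))
```

```text
(0.5917, -0.293, 0.097) slide [ 1.3  0.6 -1.4]
t 15.3 tcp [ 0.5903 -0.2932  0.0956] xaz 32.3 z [-0.001  0.    -1.   ] gap 0.65 F [ 0.2  0.9 -1.8] T [ 0.06 -0.01 -0.01] q [ 0.86  0.51 -0.57  1.58  0.3   1.14 -0.79]
(0.5917, -0.293, 0.097) slide [ 1.2  0.5 -1.3]
t 15.35 tcp [ 0.5904 -0.2932  0.0957] xaz 32.3 z [-0.001  0.    -1.   ] gap 0.648 F [ 0.3 -0.3 -0.8] T [ 0.05 -0.04  0.05] q [ 0.86  0.51 -0.57  1.58  0.3   1.14 -0.79]
```

View pics/scene13c.png

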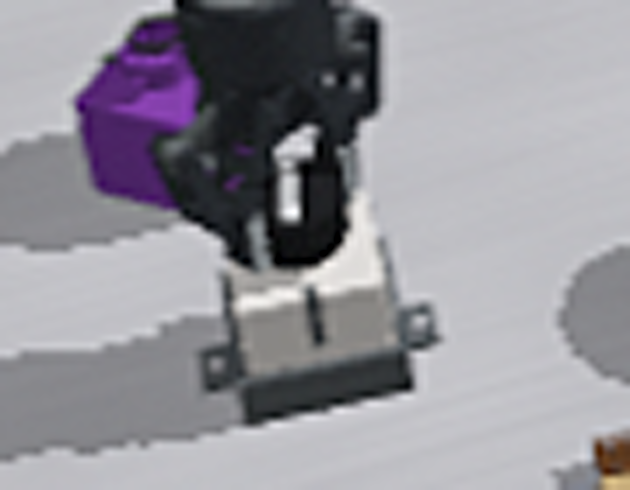

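Emit:
carry_out --pt "0 0 -2" --pt "0 0 -4" --pt "0 0 -4" --pt "0 0 -4" --spin '[0, 0, 0, 0]'

```text
clock: 15.75
tool_pos: [0.591, -0.2933, 0.1004]
ee_rot: [0.961, 0.278, 0.0, 0.0]
ft_force: [0.2, -0.0, 0.1]
finger_gap: 0.65
```

Run:
```python
from h import *
go((.5921,-.293,.133))
```

```text
(0.5921, -0.293, 0.133) slide [  1.1   0.3 -32.6]
t 15.75 tcp [ 0.591  -0.2933  0.1004] xaz 32.3 z [ 0. -0. -1.] gap 0.65 F [ 0.2 -0.   0.1] T [-0.01 -0.04 -0.02] q [ 0.86  0.51 -0.57  1.57  0.29  1.15 -0.79]
```

Emit:
carry_out --pt "0 0 -4" --pt "0 0 -8" --pt "0 0 -12" --pt "0 0 -12" --spin '[0, 0, 0, 0]'

```text
clock: 16.15
tool_pos: [0.5915, -0.2935, 0.1134]
ee_rot: [0.961, 0.278, 0.001, 0.001]
ft_force: [0.1, 0.3, -0.6]
finger_gap: 0.649
```

Run:
```python
from h import *
go((.5921,-.293,.133))
save(capture("wrist"),"w14")
```

```text
(0.5921, -0.293, 0.133) slide [  0.8  -0.1 -19.6]
t 16.15 tcp [ 0.5915 -0.2935  0.1134] xaz 32.3 z [ 0.001 -0.001 -1.   ] gap 0.649 F [ 0.1  0.3 -0.6] T [ 0.   -0.05  0.  ] q [ 0.86  0.49 -0.58  1.56  0.29  1.17 -0.78]
```

View pics/w14.png

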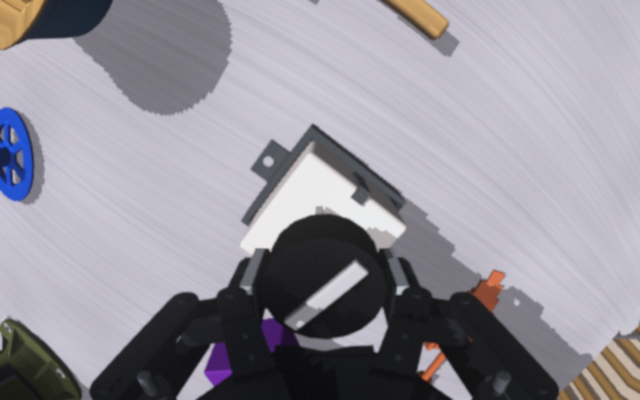

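The jar stays down in the holder while the cap rises, and the cap is still held at (325,275). I'll lift the last 20 mm.

Emit:
carry_out --pt "0 0 -5" --pt "0 0 -10" --pt "0 0 -15" --pt "0 0 -20" --pt "0 0 -20" --pt "0 0 -20" --pt "0 0 -20" --pt "0 0 -20" --spin '[0, 0, 0, 0, 0, 0, 0, 0]'

```text
clock: 17.0
tool_pos: [0.5907, -0.2932, 0.132]
ee_rot: [0.961, 0.278, -0.0, -0.0]
ft_force: [0.3, -0.2, -0.4]
finger_gap: 0.65
```

Run:
```python
from h import *
for c in ["scene","side","wrist"]:
    m=camera_model(c); im=capture(c); save(im,c+"15")
    for t in ["cap_mid","cap_rib","jar_mouth","jar_rib","pot_rim","disc_seat"]:
        for d in tip_of(c,t):
            p=cam2w(d["at"],m)
            if p[0]>.55 and d["confidence"]>.3: print(c,t,round(d["confidence"],2),p.round(4))
    if c=="scene": save(cv2.resize(im[180:280,200:350],None,fx=5,fy=5,interpolation=cv2.INTER_CUBIC),"scene15c")
    if c=="side": save(cv2.resize(im[190:330,280:420],None,fx=4,fy=4,interpolation=cv2.INTER_CUBIC),"side15c")
go((.5921,-.293,.133))
```

```text
scene cap_mid 0.7 [ 0.5878 -0.2924  0.1341]
scene cap_rib 0.76 [ 0.6122 -0.2989  0.1516]
scene cap_rib 0.35 [0.6442 0.0059 0.1105]
scene jar_mouth 0.74 [ 0.59   -0.2876  0.1001]
scene jar_rib 0.78 [ 0.6253 -0.3003  0.0727]
scene jar_rib 0.39 [ 7.635e-01 -1.914e-01 -1.000e-04]
scene pot_rim 0.72 [0.6435 0.0056 0.0874]
scene disc_seat 0.8 [0.6442 0.0077 0.0894]
side cap_mid 0.75 [ 0.5954 -0.2977  0.133 ]
side cap_rib 0.66 [ 0.6117 -0.2992  0.1533]
side jar_mouth 0.7 [ 0.5924 -0.294   0.1093]
side jar_rib 0.9 [ 0.6284 -0.2932  0.0723]
side pot_rim 0.47 [ 0.7638 -0.1971  0.0012]
wrist cap_mid 0.93 [ 0.5868 -0.2981  0.1345]
wrist cap_rib 0.92 [ 0.6099 -0.2987  0.1519]
wrist jar_rib 0.59 [ 0.6222 -0.2971  0.0741]
(0.5921, -0.293, 0.133) slide [ 1.1  0.4 -0.7]
t 18.05 tcp [ 0.591  -0.2933  0.1323] xaz 32.3 z [ 0. -0. -1.] gap 0.645 F [ 0.6  0.5 -0.6] T [0.01 0.05 0.01] q [ 0.86  0.48 -0.58  1.54  0.28  1.2  -0.78]
```

View pics/scene15c.png

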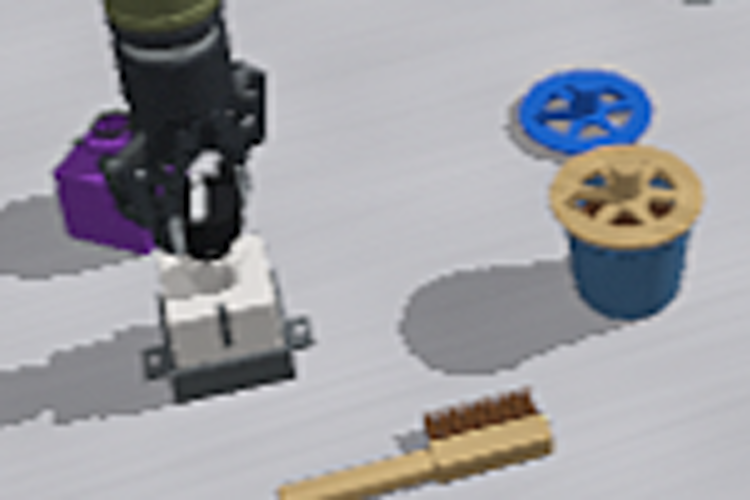

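View pics/side15c.png

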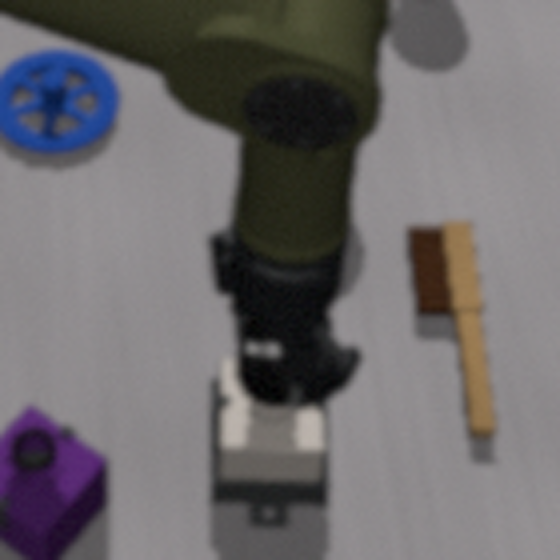

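View pics/wrist15.png

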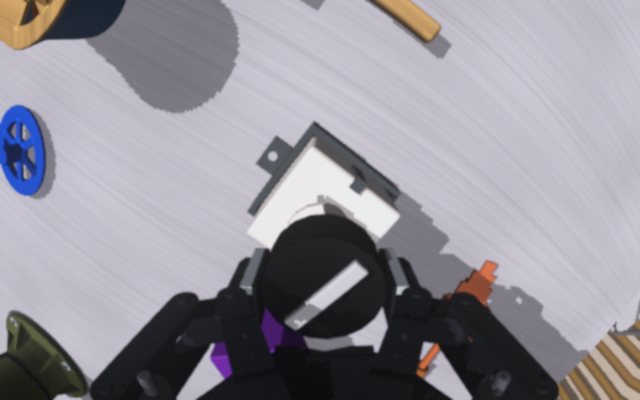

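The cap is held level and clear, with the white neck visible below it at (322,205) in the wrist picture. The jar is down in its holder, the disc is flat on the pot, and the bystanders are in place.

```bash
python3 -c "
from h import *
print(job_done())"
```

```text
the job is handed in; nothing more can be done
None
```

I set the wooden disc on the blue pot and let go of it. I then turned the white jar's cap about 65° anticlockwise until the gasket push showed it was free. I lifted it straight up 40 mm and handed the job in at about 18 s, still gripping the cap.

What the last checks showed:
- **Disc:** it looks flat in the scene picture. The networks put its seat within about 3 mm of the rim's centre and 2 mm of its height, roughly their own accuracy.
- **Cap:** it is level, with its centre about 33 mm above the mouth, so the lower edge is about 19 mm above it. By my estimate its rib is about 6° from the jar's ribs. It did not slip in the fingers.
- **Jar:** it is still down in the holder, with the shoulder rib at about 73 mm, and the wrist force stayed near 0 N through the lift.
- **Disagreement:** one side-camera estimate put the mouth at 109 mm, which would mean the jar had been pulled up. The scene camera gave 100 mm, and that camera, the shoulder rib height and the wrist force all say it was not. The side view of the mouth is mostly hidden by the cap.
- **Bystanders:** the arm did not touch any of them. I checked this by eye in the final pictures, which do not show the trays or the clay pot, and did not measure it.

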